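# Bolt the tote's gate and tip the edging blocks into the gate corner

## Robot

A 7-joint arm with a two-finger parallel gripper is mounted at the origin on a cart in front of the work surface, level with it; the furniture and walls round the work are solid. World frame = base frame: x ahead of the robot, y to its left, z up, the work surface at z = 0. Lengths are in m, angles in rad, forces in N, time in s.
With the tool pointing down it reaches from about 0.35 to 0.775 m from the base axis. Payload 3.1 kg.
Tool frame: the origin (TCP) lies between the finger pads, 19 mm behind the fingertips; this is the grasp point; z points along the fingers, y is the line along which they close (so a half turn about z gives the same grasp; the last joint's range is limited). The gripper opens to 85 mm and grips with 20 to 120 N. Pads are 22 mm wide; open, the fingers measure 114 mm over their backs; the gripper's body (76 mm by 85 mm) begins 54 mm behind the grasp point. The pads swing forward as they close: fully open they stand 13 mm farther back than shut.
Start: joints at [-1.285, 0.311, 0.014, 1.512, -0.004, 1.319, -0.027], TCP at [0.177, 0.521, 0.25] pointing down, gripper open.
Joint ranges: [-2.7, 2.7], [-0.3, 1.91], [-1.27, 1.3], [0.12, 2.57], [-1.44, 4.58], [0.2, 2.03], [-3.05, 3.05]. Speed limits (rad/s): [2.79, 2.79, 3.14, 3.14, 3.14, 3.14, 3.14].

## Interface

Orientations are given as [roll, pitch, yaw] about the fixed x, y, z axes, in that order (R = Rz(yaw) Ry(pitch) Rx(roll)).
In Python, from plant import ctrl gives the robot as it stands. Calls block until the motion is done:
- ctrl.move_ptp(position, orientation): joint-space move of the TCP to a pose.
- ctrl.move_straight(position, ori=None, vel=0.15, max_force=None): straight line of the TCP; ori=None keeps the orientation; vel is the mean speed in m/s. With max_force (N) it stops when the force on the tool has changed by that much, and returns True; else False.
- ctrl.move_j(angles): joint-space move.
- ctrl.set_gripper(opening, newtons=None): opening from 0.0 (shut) to 1.0 (fully open); newtons is the grip in N (None keeps the last); returns when the fingers have stopped.
- ctrl.dwell(seconds).
- ctrl.solve_ik(position, orientation): joint angles nearest the present ones, or None.
- ctrl.observe(): the state.
- ctrl.read_camera(name): name is "scene" or "top" or "wrist"; returns a dict with "color" (480x640x3 uint8, red, green, blue), "intrinsics" (3x3 intrinsics, pixels), "R" (3x3) and "t" (3): a world point X has camera coordinates R X + t; the wrist camera has in their place "T_tool_cam" (4x4, takes a point from camera to tool coordinates, whose origin is the TCP and whose axes are the flange's). Camera axes: x right, y down, z forward; pixel columns grow to the right and rows downward; lengths in m; the calibration is good to about 2 mm. A picture is of the moment at which its call begins: read the wrist's pose just before it. There is no depth.
A pose or a line that the arm cannot do raises ctrl.PlanningError and nothing moves.
- ctrl.finish_job(): hands the job in; it is judged then, once.
The state is a dict: "clock": time; "qpos": joint angles; "joint_vel": joint speeds; "effort": joint torques, N m; "tcp_pos": TCP position; "eef_rot": TCP orientation; "ft_force": force on the tool from outside, world axes, zero at the start; "torque": the same for the moment, N m; "finger_gap": opening from 0.0 (shut) to 1.0 (fully open); "grip_force": force on a finger pad.
Only numpy, scipy, OpenCV 4.12 (cv2) and the standard library are available. Lean on these libraries where they do the work, as an engineer would, in place of code of your own. Each camera call takes 0.05 s, during which the arm holds its last target. There are 200 camera calls.

## Task

The four black lens-edging blocks in the wooden parts tote have to be gathered at its little corner gate so they can be counted. With the tote still standing on the bench, slide the barrel bolt on the gate end fully home into the gate's keeper so that the gate cannot swing open, then lift the tote by its bar handle well clear of everything and tip it, gate corner lowest, by some 30 to 35 degrees until all four blocks have slid together into that corner. Finish still holding it up by the handle, tilted and still, with the gate shut, all blocks in the corner and the other things on the bench left where they are.

Things in the scene. Friction and masses are not known exactly. Their poses are not given: they have to be found in the camera images.
- tote: Open beech tote, 250 (x) x 150 (y) x 65 mm, walls 8 mm, inner floor 9 mm above the origin (centre of its underside; z up); 0.4 to 0.6 kg. Stands on the bench (z = 0), gate end (-x) roughly to the robot's left. The gate is the -y half of that end wall, the barrel bolt sits outside on the +y half. A bar handle bridges the two long walls at x = 0, open below it down to the walls' top.
- tote_handle (a point): Centre of the tote's wooden bar handle: straight along the tote's y, 150 mm long, 14 mm thick (tote's x), 22 mm tall; 112 mm above the tote's origin. Grip it across the 14 mm, from above. Steel straps at both ends join it to the long walls. Axes as the tote's.
- gate_corner (a point): Point on the tote's inner floor in the corner behind the gate, at (-117, -67, 9) mm in the tote's frame: the corner in which the blocks must gather. 9 mm above the bench while the tote stands.
- gate (a joint): Small beech gate (57 x 55 x 8 mm), the -y half of the tote's -x end wall, on an upright hinge at the tote's corner: 0 = shut (as it starts), growing as it swings outward, to 1.8 rad. Turns almost freely: unbolted it swings open when that end is lowered; with the bolt home it can move only about 0.03 rad.
- bolt (a joint): Travel of the steel barrel bolt, m: 0 = fully drawn, 0.034 = fully home at its stop, the rod across the gate inside the gate's keeper. It moves along the tote's -y as the value grows, starts drawn (0 to 0.008), slides against about 1.2 N of friction and stays where it is left.
- bolt_knob (a point): Grip of the bolt's dark round thumb knob: 11 mm thick, 25 mm long, standing straight out from the gate end (tote's -x). Point on its axis, 40 mm above the tote's origin, 27 mm outside the end wall, at (-152, 47 less the travel, 40) mm in the tote's frame, axes as the tote's. Barrel 13 mm deep, knob tip 40 mm off the wall. Push it, or pinch it from above, fingers either side along the tote's y.
- block_1: One of four equal black plastic lens-edging blocks: flange 25 mm across and 7 mm thick, hub 15 mm across, 15 mm tall in all, 22 g. Origin: centre of its underside, z up. Starts lying on the tote's floor away from the gate corner. The blocks begin to slide on the floor at about 10 to 13 degrees of tilt; in a corner tilt of 30 degrees or more they also slide along the walls.
- block_2: One of four equal black plastic lens-edging blocks: flange 25 mm across and 7 mm thick, hub 15 mm across, 15 mm tall in all, 22 g. Origin: centre of its underside, z up. Starts lying on the tote's floor away from the gate corner. The blocks begin to slide on the floor at about 10 to 13 degrees of tilt; in a corner tilt of 30 degrees or more they also slide along the walls.
- block_3: One of four equal black plastic lens-edging blocks: flange 25 mm across and 7 mm thick, hub 15 mm across, 15 mm tall in all, 22 g. Origin: centre of its underside, z up. Starts lying on the tote's floor away from the gate corner. The blocks begin to slide on the floor at about 10 to 13 degrees of tilt; in a corner tilt of 30 degrees or more they also slide along the walls.
- block_4: One of four equal black plastic lens-edging blocks: flange 25 mm across and 7 mm thick, hub 15 mm across, 15 mm tall in all, 22 g. Origin: centre of its underside, z up. Starts lying on the tote's floor away from the gate corner. The blocks begin to slide on the floor at about 10 to 13 degrees of tilt; in a corner tilt of 30 degrees or more they also slide along the walls.
- mug: Bystander: spotted mug, 78 x 114 x 93 mm, on the bench to the right; leave alone. Origin: centre of its underside.
- job_pad: Bystander: closed purple spiral note pad, 148 x 109 x 14 mm, on the bench to the right; leave alone.
- spray_cleaner: Bystander: bottle, 42 mm across, 155 mm tall, behind the tote; leave alone.
- tape_roll: Bystander: roll of tape, 105 mm across, 25 mm tall, on the desk mat to the left; leave alone.
- caliper: Bystander: steel caliper, 79 x 214 x 11 mm, lying on the desk mat to the left; leave alone.
- tweezers: Bystander: steel tweezers, 14 x 130 x 8 mm, lying on the desk mat to the left; leave alone.

How it is judged:
On the way, in this order (a step that is already met when the one before it is completed fails the run):
1. the bolt is fully home while the tote still stands on the bench (value of joint bolt above 0.03 m and height (world z) of tote below 0.012 m and angle between tote's own z axis and vertical below 0.1 rad), for 0.2 s.
2. the tote is lifted clear of the bench, bolt home (value of joint bolt above 0.03 m and height (world z) of gate_corner above 0.04 m and height (world z) of tote_handle above 0.15 m), for 0.1 s.
At the end, for the whole second after the job is handed in: Bolt home (30 mm or more), gate shut (0.10 rad); tote held still by its bar (TCP within 70 mm of the bar's centre), tilted 0.35 to 0.9 rad, gate corner over 40 mm above the bench; all four blocks at rest in the tote within 95 mm of the gate corner (value of joint bolt above 0.03 m and value of joint gate below 0.1 rad and angle between tote's own z axis and vertical between 0.35 and 0.9 rad and height (world z) of gate_corner above 0.04 m and distance between each of block_1, block_2, block_3, block_4 and gate_corner below 0.095 m and z of each of block_1, block_2, block_3, block_4 in the frame of tote below 0.04 m and contact force between the fingers and tote above 1 N and distance between the grasp point and tote_handle below 0.07 m and linear speed of tote below 0.03 m/s and angular speed of tote below 0.15 rad/s and linear speed of each of block_1, block_2, block_3, block_4 below 0.05 m/s); the arm keeps its last pose, push and grip.
It fails at once if the gate swings open (value of joint gate above 0.25 rad).
It fails at once if one of the other things on the bench is shifted by more than 40 mm (distance of any of mug, job_pad, spray_cleaner, tape_roll, caliper, tweezers from where it was at the start of the episode above 0.04 m).
It also fails if it takes over 48 s, if anything falls off the work surface, if the arm or the gripper's body presses on something with over 40 N, if the wrist force passes 120 N, or if a joint passes its speed limit or range.

## Working session

There is one attempt and no reset: what is moved stays moved. The work goes in short steps, each a Python script; the robot and the scene stay as the last script left them, time stands still between calls to the robot, and variables do not carry over. Pictures are saved under pics/ and viewed, at most 10 in all, crops included, and the job is handed in when it is done.

```bash
mkdir -p pics
python3 - <<'E'
from plant import ctrl
import cv2,numpy as np,pickle
for n in ("scene","top"):
    c=ctrl.read_camera(n); cv2.imwrite(f"pics/{n}1.png",c["color"][:,:,::-1]); pickle.dump(c,open(f"{n}1.pkl","wb"))
    print(n,c["intrinsics"].tolist(),(-c["R"].T@c["t"]).tolist())
o=ctrl.observe();print(o["clock"],o["tcp_pos"],o["eef_rot"])
E
```

```text
scene [[564.7635832347959, 0.0, 320.61277113461887], [0.0, 564.7635832347959, 235.90547318386615], [0.0, 0.0, 1.0]] [-0.6100068009157161, -0.7612089172360129, 0.8067615572003121]
top [[436.9184204449712, 0.0, 325.14368636670383], [0.0, 436.9184204449712, 233.75920885127522], [0.0, 0.0, 1.0]] [0.43993567366477465, 0.04351889132930705, 1.228626619608488]
0.1 [0.17683749 0.52015908 0.24903896] [-3.13950826e+00  7.82299275e-05  2.81390499e+00]
```

View pics/scene1.png

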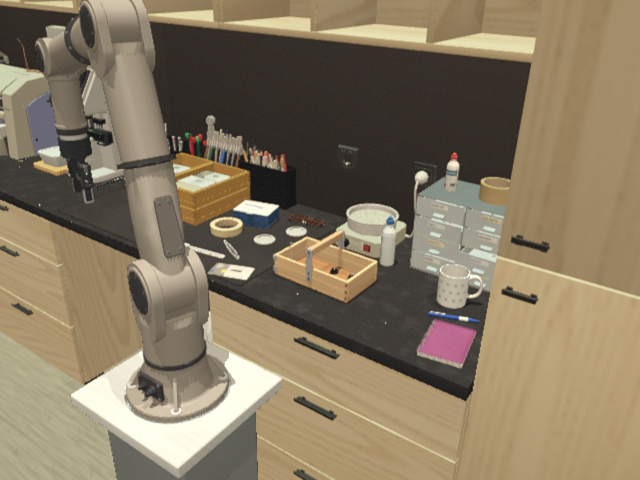

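View pics/top1.png

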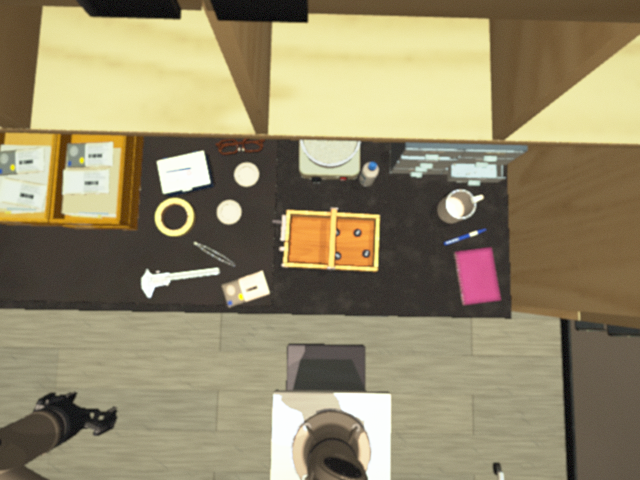

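The scene view shows the tote around px (325,265). In the top view its centre is near (331,240), the gate end is on the left at x≈284 and the knob is near (276,222). I'll enlarge both.

Run:
```python
import cv2
a=cv2.imread("pics/top1.png")[198:283,265:391]; b=cv2.imread("pics/scene1.png")[222:307,263:389]
f=lambda i:cv2.resize(i,None,fx=6,fy=6,interpolation=cv2.INTER_CUBIC)[:,:756]
cv2.imwrite("pics/c1.png",f(a)); cv2.imwrite("pics/c2.png",f(b))
```

```text
(no output)
```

View pics/c1.png

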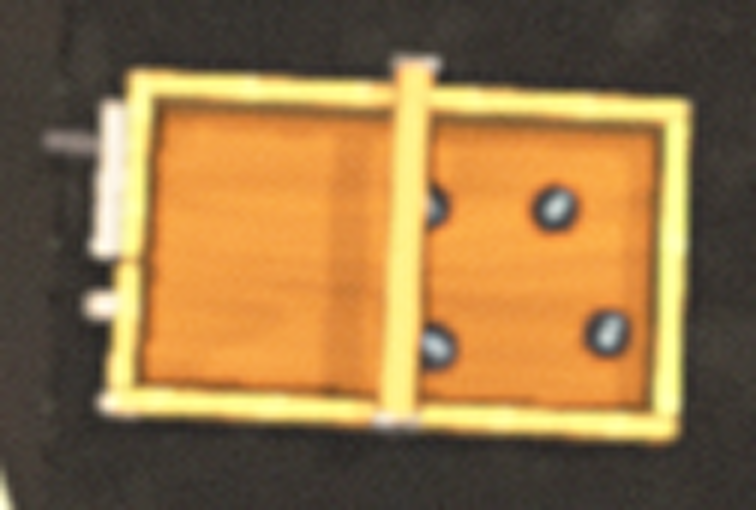

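View pics/c2.png

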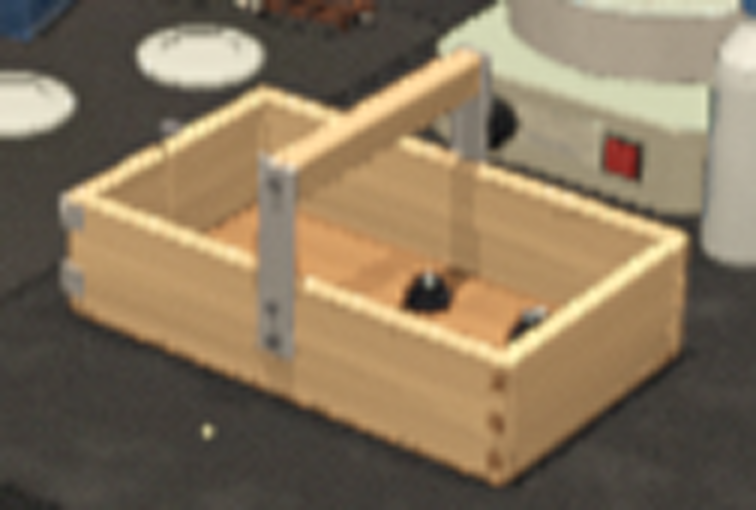

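```bash
cat > h.py <<'E'
import pickle,numpy as np,cv2
from scipy.optimize import least_squares
C={n:pickle.load(open(f"{n}1.pkl","rb")) for n in("scene","top")}
O={"top":(265,198),"scene":(263,222)}
def px(n,u): return (np.array(u)+.5)/6-.5+O[n]
def proj(n,X):
    c=C[n];p=c["intrinsics"]@(c["R"]@X+c["t"]);return p[:2]/p[2]
def tri(a,b):
    return least_squares(lambda X:np.r_[proj("top",X)-px("top",a),proj("scene",X)-px("scene",b)],[.5,0,.05]).x
def W(p,l):
    c,s=np.cos(p[3]),np.sin(p[3]);return np.array([p[0]+c*l[0]-s*l[1],p[1]+s*l[0]+c*l[1],p[2]+l[2]])
E
python3 - <<'E'
from h import *
a,b,h=.125,.075,.065
F=[("top",(-a,b,h),(130,70)),("top",(a,b,h),(692,100)),("top",(a,-b,h),(677,440)),("top",(-a,-b,h),(110,408)),
("scene",(-a,-b,h),(68,200)),("scene",(a,-b,h),(510,358)),("scene",(a,b,h),(687,240)),("scene",(-a,b,h),(265,88)),
("scene",(a,-b,0),(500,485)),("scene",(a,b,0),(680,345)),("scene",(-a,-b,0),(75,308))]
r=least_squares(lambda p:np.concatenate([proj(n,W(p,l))-px(n,u) for n,l,u in F]),[.5,0,0,-1.57])
print(r.x,np.round(r.fun.reshape(-1,2),1).tolist())
n,f=tri((397,415),(280,160)),tri((414,65),(472,52));print("bar ends",n,f,(n+f)/2,"model",W(r.x,(0,0,.123)))
print("knob tip",tri((45,140),(168,125)),"model",W(r.x,(-.165,.047,.04)))
for k in(0,.008):print(px("top",(0,0)),(proj("top",W(r.x,(-.165,.047-k,.045)))-O["top"]+.5)*6-.5)
E
```

```text
[ 0.5595629   0.01119236  0.002314   -1.60371754] [[-0.0, 0.6], [-1.0, 0.7], [-0.7, -0.2], [-0.3, 0.1], [0.5, -1.4], [0.1, 0.4], [0.8, -1.3], [0.2, -0.6], [0.7, 0.5], [0.5, 1.5], [-0.4, 0.6]]
bar ends [0.48523543 0.01379115 0.12382371] [0.63503443 0.00901841 0.12242379] [0.56013493 0.01140478 0.12312375] model [0.5595629  0.01119236 0.125314  ]
knob tip [0.61091384 0.17369228 0.0433615 ] model [0.61196846 0.17455594 0.042314  ]
[264.58333333 197.58333333] [ 41.14183435 137.21634154]
[264.58333333 197.58333333] [ 39.96422754 154.62459386]
```

```bash
cat >> h.py <<'E'
from scipy.spatial.transform import Rotation as Ro
P=np.array([.5596,.0112,0,-1.6037]); YAW=P[3]
def tilted(deg,ydown):  # tilt gate corner lowest; ydown: downhill direction angle in tote frame
    d=ydown+YAW; ax=np.array([-np.sin(d),np.cos(d),0])
    return Ro.from_rotvec(ax*np.radians(deg))
def rpy(R): return R.as_euler("xyz")
DOWN=lambda yaw:Ro.from_euler("xyz",[np.pi,0,yaw])
E
python3 - <<'E'
from h import *; from plant import ctrl
k=W(P,(-.152,.047,.042)); print("knob",k)
for y in(YAW,YAW+np.pi):
    print(y,[ctrl.solve_ik(k+[0,0,dz],[np.pi,0,y]) for dz in(.1,0)])
for y in(YAW+np.pi/2,YAW-np.pi/2):
  print(y,ctrl.solve_ik(W(P,(0,0,.112)),[np.pi,0,y]))
  for x in(.45,.5,.55):
    R=tilted(33,np.radians(225))*DOWN(y); print(x,(tilted(33,np.radians(225))*Ro.from_euler("z",YAW)).apply([-.117,-.067,-.103])[2],ctrl.solve_ik([x,.01,.30],rpy(R)))
E
```

```text
knob [0.61157502 0.16157153 0.042     ]
-1.6037 [array([-0.32176308,  0.55114434,  0.05584461,  1.42551298, -0.03180628,
        1.16581434,  2.84705024]), array([-0.27923896,  0.65421873, -0.0091018 ,  1.51943994,  0.00672398,
        0.96796454,  2.81841507])]
1.5378926535897932 [array([-0.66998173,  0.60837918,  0.6072486 ,  1.4415437 , -0.35705478,
        1.20287397, -0.05131599]), array([-0.67813448,  0.72593477,  0.61569422,  1.53761382, -0.46433504,
        1.02765668,  0.02889253])]
-0.032903673205103345 [-0.58999678  0.53492088  0.76024554  1.69928537 -0.41106711  1.07400556
 -1.3031866 ]
0.45 -0.15724477221065492 [-0.67279821 -0.1010378   0.17808845  1.98744947  0.62892055  1.17006701
 -2.3256873 ]
0.5 -0.15724477221065492 [-6.46175988e-01 -1.22858022e-03  2.25742084e-01  1.89530651e+00
  6.08947721e-01  1.12102766e+00 -2.26040853e+00]
0.55 -0.15724477221065492 [-0.63943672  0.09911731  0.28839895  1.79344744  0.57118371  1.08396558
 -2.18902671]
-3.1744963267948965 [-0.44086723  0.48297124  0.53635621  1.69378488 -0.27850892  1.04161206
  1.72500014]
0.45 -0.15724477221065492 [-0.90198281 -0.11601912  0.38623045  1.99375299  0.65584005  1.18854951
  0.79116192]
0.5 -0.15724477221065492 [-0.82799191 -0.00726969  0.40746547  1.90074318  0.61174052  1.12159058
  0.88036858]
0.55 -0.15724477221065492 [-0.75365687  0.09982238  0.41366263  1.79714473  0.55708129  1.07623069
  0.96545073]
```

Run:
```python
from h import *; from plant import ctrl
k=W(P,(-.152,.046,.042))
ctrl.move_ptp(k+[0,0,.1],[np.pi,0,YAW+np.pi]); ctrl.set_gripper(.55,20)
o=ctrl.observe();c=ctrl.read_camera("wrist");cv2.imwrite("pics/w1.png",c["color"][:,:,::-1]);pickle.dump((o,c),open("w1.pkl","wb"))
T=c["T_tool_cam"];R=Ro.from_euler("xyz",o["eef_rot"]).as_matrix()
def wp(X):
    q=R.T@(X-o["tcp_pos"]);q=T[:3,:3].T@(q-T[:3,3]);q=c["intrinsics"]@q;return np.round(q[:2]/q[2])
for l in((-.165,.047,.04),(-.138,.047,.04),(-.125,.075,.065),(-.125,-.075,.065)):print(l,wp(W(P,l)))
print(o["clock"],o["tcp_pos"],ctrl.observe()["clock"])
```

```text
(-0.165, 0.047, 0.04) [320. 228.]
(-0.138, 0.047, 0.04) [320. 266.]
(-0.125, 0.075, 0.065) [365. 301.]
(-0.125, -0.075, 0.065) [127. 301.]
2.625 [0.61056811 0.16168868 0.14203475] 2.675
```

View pics/w1.png

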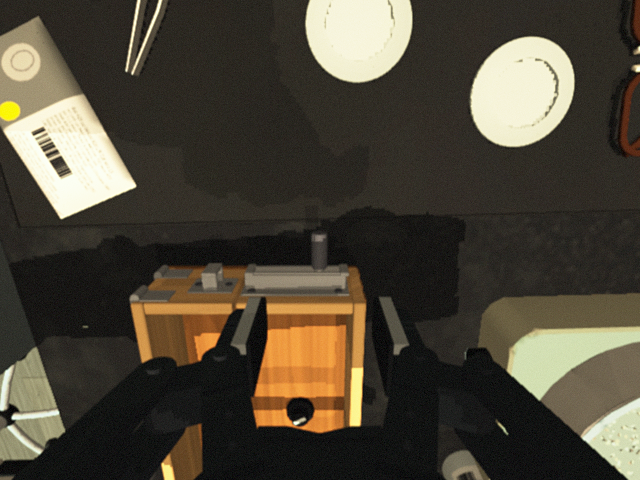

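The wrist view puts the knob tip at (319,232) and its base at (319,268). The predictions were (320,228) and (320,266), so the fit is good to about 2 mm, and the jaws straddle the knob. I'll pinch it and slide it now.

Run:
```python
from h import *; from plant import ctrl
k=W(P,(-.152,.046,.042)); e=W(P,(-.152,.012,.042))
print(ctrl.move_straight(k,max_force=8)); ctrl.set_gripper(0,20)
o=ctrl.observe();print(o["tcp_pos"],o["finger_gap"],o["grip_force"],o["ft_force"])
print(ctrl.move_straight(e,vel=.03,max_force=8))
o=ctrl.observe();print(o["tcp_pos"],e,o["finger_gap"],o["grip_force"],o["ft_force"],o["clock"])
ctrl.set_gripper(.35)
ctrl.move_straight(e+[0,.0,.14]);
o=ctrl.observe();c=ctrl.read_camera("wrist");cv2.imwrite("pics/w2.png",c["color"][:,:,::-1])
T=c["T_tool_cam"];R=Ro.from_euler("xyz",o["eef_rot"]).as_matrix()
def wp(X):
    q=R.T@(X-o["tcp_pos"]);q=T[:3,:3].T@(q-T[:3,3]);q=c["intrinsics"]@q;return np.round(q[:2]/q[2])
for l in((-.165,.013,.04),(-.138,.013,.04),(-.125,.075,.065),(-.125,-.075,.065)):print(l,wp(W(P,l)))
print(o["clock"])
```

```text
False
[0.6112358  0.16175927 0.04309516] 0.120008940713926 20.026254508411512 [-1.38920083 -0.60945489  3.8456526 ]
False
[0.57803808 0.16281606 0.0430171 ] [0.57659396 0.16272295 0.042     ] 0.11647509840394263 20.21213541389443 [ 1.75192692 -0.02167014  5.776961  ] 5.1917
(-0.165, 0.013, 0.04) [322. 213.]
(-0.138, 0.013, 0.04) [322. 246.]
(-0.125, 0.075, 0.065) [406. 275.]
(-0.125, -0.075, 0.065) [202. 274.]
6.6
```

View pics/w2.png

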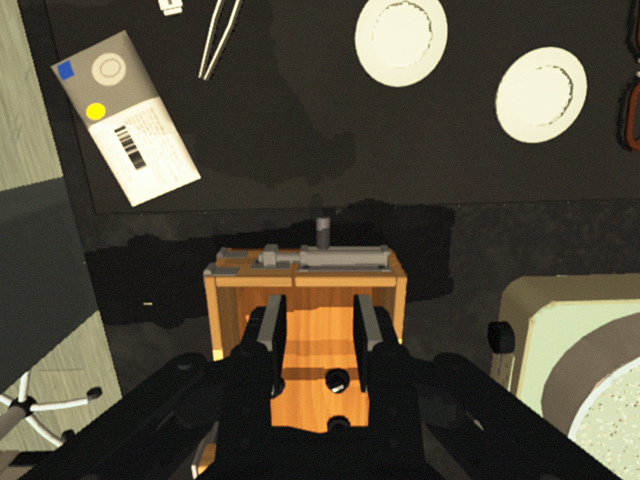

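The bolt travelled 33 mm. The knob is now at (323,230) where home was predicted, the rod is in the keeper at (268,258), and the tote corners haven't moved. Next is the handle.

Run:
```python
from h import *; from plant import ctrl
h=W(P,(0,0,.112)); y=YAW-np.pi/2
ctrl.move_ptp(h+[0,0,.1],[np.pi,0,y]); ctrl.set_gripper(.55)
print(ctrl.move_straight(h,vel=.1,max_force=10))
ctrl.set_gripper(0,110); o=ctrl.observe(); print(o["tcp_pos"],h,o["finger_gap"],o["grip_force"],o["ft_force"])
ctrl.move_straight(h+[0,0,.1],vel=.08); ctrl.dwell(.2)
o=ctrl.observe(); print(o["tcp_pos"],o["finger_gap"],o["grip_force"],o["ft_force"],o["torque"],o["clock"])
s=h+[0,0,.1]; g=np.array([.52,h[1],.32])
for i in range(1,7):
    ctrl.move_straight(s+(g-s)*i/6,rpy(tilted(34*i/6,np.radians(225))*DOWN(y)),vel=.035)
ctrl.dwell(1.5)
o=ctrl.observe(); print(o["tcp_pos"],o["finger_gap"],o["grip_force"],o["ft_force"],o["clock"])
for n in("scene","top"):
    c=ctrl.read_camera(n);cv2.imwrite(f"pics/{n}2.png",c["color"][:,:,::-1])
a=cv2.imread("pics/top2.png")[160:310,240:440];b=cv2.imread("pics/scene2.png")[140:290,220:420]
cv2.imwrite("pics/fin.png",cv2.resize(np.hstack([a,b]),(800,300),interpolation=cv2.INTER_CUBIC))
```

```text
False
[0.56006842 0.01071743 0.11290977] [0.5596 0.0112 0.112 ] 0.1443738053488693 107.4532413482666 [-0.41415985 -0.9714019   5.2535153 ]
[0.55935987 0.01119383 0.21153073] 0.14445683423508354 107.25818395614624 [-0.26469969  0.80213635 -6.24348232] [-0.03488334  0.00296675 -0.02246234] 11.6083
[0.52000711 0.01121414 0.3200104 ] 0.1446100964926297 107.50399231910706 [-0.63028637  0.31094895 -6.29451881] 17.3083
```

View pics/fin.png

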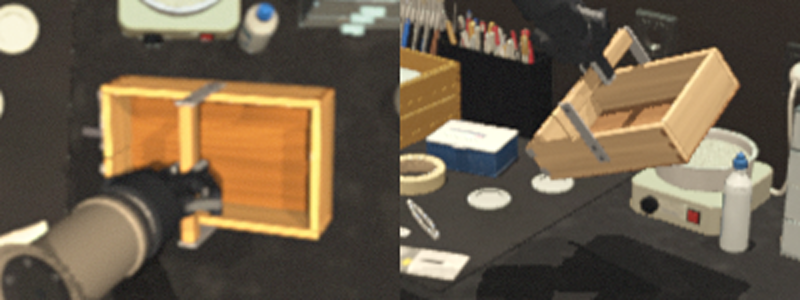

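The tote is held tilted with the gate shut. The right half is empty, but the arm hides the gate corner (around (130,190) in the top crop), so I'll check it with the wrist camera.

Run:
```python
from h import *; from plant import ctrl
o=ctrl.observe();c=ctrl.read_camera("wrist");cv2.imwrite("pics/w3.png",c["color"][:,:,::-1])
T=c["T_tool_cam"];R=Ro.from_euler("xyz",o["eef_rot"]).as_matrix()
Rt=tilted(34,np.radians(225))*Ro.from_euler("z",YAW)
def wp(l):
    X=o["tcp_pos"]+Rt.apply(np.array(l)-[0,0,.112])
    q=R.T@(X-o["tcp_pos"]);q=T[:3,:3].T@(q-T[:3,3]);q=c["intrinsics"]@q;return np.round(q[:2]/q[2])
for l in((-.117,-.067,.009),(-.117,.067,.009),(-.152,.013,.04),(-.125,-.075,.065),(-.125,.075,.065),(-.06,-.067,.009)):print(l,wp(l))
```

```text
(-0.117, -0.067, 0.009) [511. 144.]
(-0.117, 0.067, 0.009) [480. 333.]
(-0.152, 0.013, 0.04) [572. 285.]
(-0.125, -0.075, 0.065) [594. 136.]
(-0.125, 0.075, 0.065) [531. 398.]
(-0.06, -0.067, 0.009) [418. 144.]
```

View pics/w3.png

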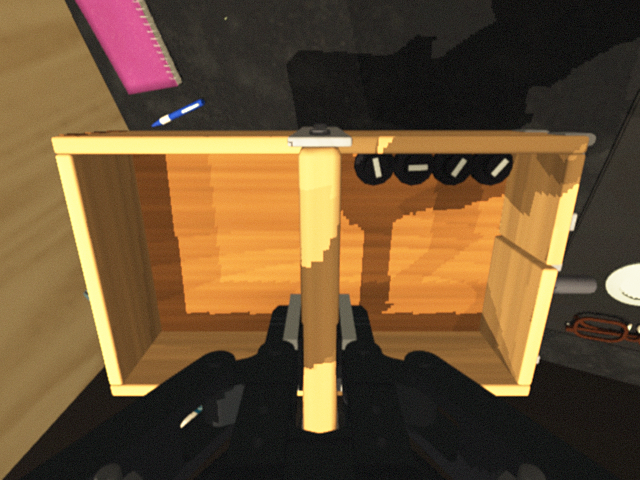

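All four blocks sit packed in a row against the gate-corner wall, at px x 497, 458, 417 and 375. The farthest is about 88 mm from the corner, inside the 95 mm limit. The knob is at (575,286), against (572,285) predicted for bolt home, and the gate is shut.

```bash
python3 -c "
from plant import ctrl
print(ctrl.finish_job())"
```

```text
the job is handed in; nothing more can be done
None
```

The job is handed in, with no verdict returned: the bolt is home, the gate is shut, and the tote is held still by its bar at a commanded 34° tilt. All four blocks are in a row from the gate corner, the farthest about 88 mm away (limit 95 mm).

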